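Sweep the empty floss box off the bath shelf through the bin's spring flap

ROBOT

A 6-joint arm with a two-finger parallel gripper is mounted at the origin on the work surface. World frame = base frame: x ahead of the robot, y to its left, z up, the work surface at z = 0. Lengths are in mm, angles in rad, forces in N, time in s.
With the tool pointing down it reaches from about 350 to 875 mm from the base axis. Payload 4.2 kg.
Tool frame: the origin (TCP) lies at the very end of the fingers, on their centre line; the grasp point (between the pads) lies 19 mm behind it; z points along the fingers, y is the line along which they close (so a half turn about z gives the same grasp; the last joint's range is limited). The gripper opens to 85 mm and grips with 20 to 120 N. Pads are 22 mm wide; open, the fingers measure 114 mm over their backs; the gripper's body (76 mm by 85 mm) begins 54 mm behind the grasp point. The pads swing forward as they close: fully open they stand 13 mm farther back than shut.
Start: joints at [1.451, 0.385, 0.008, 0, -1.194, -0.259], TCP at [231.095, 580.684, 231.312] pointing down, gripper open.
Joint ranges: [-3.14, 3.14], [-1.21, 2.06], [-1.07, 1.41], [-3.16, 2.05], [-2.99, -0.16], [-3.1, 3.1]. Speed limits (rad/s): [2.79, 2.79, 3.14, 3.14, 3.14, 3.14].

INTERFACE

Orientations are given as a unit quaternion [x, y, z, w].
In Python, from bench import arm, optics gives the robot as it stands. The module is installed in compiled form; this text tells all that it offers.
- The arm moves only by the tool step_arm, never from a script. Its argument "motion" is a list of rows, each an object with "dr": the turn, a rotation vector about the tool's x, y, z in units of 8 degrees (1.0 is 8 degrees), a list of three; "slide": the shift along the tool's x, y, z in mm, a list of three; "jaw": the finger opening in mm, from 0 to 85.4. A call has exactly 8 rows; each row is the pose to reach, as a shift and turn from the pose commanded when the call began, along the tool's axes at that moment; what a row does not reach only later rows make up. A row lasts 1/8 s, in which the tool goes at most 62.5 mm and 10.7 degrees, less where a joint would pass 70% of its speed; a pose out of reach is approached as far as the arm can. A call with a gripper value outside its range is refused whole. The fingers move at their own pace and stop on an object; the grip force is fixed at half the most. Time passes only in rows, so rows that repeat a pose let the fingers close, or fill a call up. It gives the time, the measured TCP pose, the force, the opening and the grip force at its end, in the units of the state.
- arm.read_state(): the state, without advancing time (a new reading comes with each control period).
- optics.get_image(name): name is "scene" or "top" or "wrist"; returns the picture (400x640x3 uint8, blue, green, red); there is no depth.
- optics.camera_info(name): a dict with "camera_matrix" (3x3 intrinsics, pixels), "view" (4x4, takes a point from world to camera coordinates); the wrist camera has in their place "T_tool_cam" (4x4, takes a point from camera to tool coordinates, whose origin is the TCP and whose axes are the flange's). Camera axes: x right, y up, looking along -z (the intrinsics and any distortion apply to the point x, -y, -z); pixel columns grow to the right and rows downward; lengths in mm; the calibration is good to about 2 mm. A picture is of the moment at which its call begins: read the wrist's pose just before it. camera_info takes no time and is no camera call.
- arm.job_done(): hands the job in; it is judged then, once.
The state is a dict: "clock": time; "joints": joint angles; "joint_vel": joint speeds; "joint_efforts": joint torques, N m; "position": TCP position; "ee_rot": TCP orientation; "contact_force": force on the tool from outside, world axes, zero at the start; "wrist_torque": the same for the moment, N m; "gripper_width": finger opening in mm; "grasp_force": force on a finger pad.
Only numpy, scipy, OpenCV 4.12 (cv2) and the standard library are available. Lean on these libraries where they do the work, as an engineer would, in place of code of your own. Each camera call takes 0.05 s, during which the arm holds its last target. There are 200 camera calls.

TASK

The empty green dental-floss box on the bath shelf is rubbish: get it into the small bin that hangs on the shelf's front edge, without picking it up. Press the bin's self-closing flap well down with one fingertip and, while that finger keeps the flap open, sweep the box off the shelf edge into the bin with the other fingertip; then let the flap close by itself over it. The box is only pushed, never lifted off the shelf, and the other things on the shelf stay where they are.

Things in the scene. Friction and masses are not known exactly. Their poses are not given: they have to be found in the camera images.
- shelf: White enamelled steel wall shelf over the tub, 220 mm deep (own x), 900 mm wide (own y), a thin navy line along its front edge; fixed. Origin: middle of the front edge (nearest the robot), at the height of the flat top. +x runs level over the shelf to the wall, +z up. No lip at the front edge; a 54 mm upstand at the back.
- bin: Dark grey hang-on waste bin, fixed on the shelf's front edge, its mouth level with the shelf. Origin: on that edge, at shelf-top height, mid-width of the mouth. Axes as the shelf's: the board lies at x > 0, the clear mouth at x = -3 to -131 mm, y = -75 to 75 mm. Two hanging hooks, 2 mm thick, 14 mm wide, lie on the shelf top at y = +-85 mm, x = 0 to 32 mm.
- flap_panel: Mid-grey flap closing the mouth: plate 121 x 144 x 3 mm, upper face 6.5 mm below the shelf top when closed. Origin on the hinge line, at bin x = -127.5, z = -8 mm (the rim nearest the robot), mid-width. Own x runs along the plate to its free edge, 123 mm from the hinge and 4 mm from the shelf edge when closed; own z normal to it, up when closed.
- bin_floor (a point): Centre of the bin's inner floor, 161 mm below the shelf top. The bin's walls are 3 mm thick; its front rim, nearest the robot, reaches out to bin x = -144 mm, its top 2 mm below the shelf top.
- flap (a joint): Flap angle in rad: 0 closed and level, growing as the free edge swings down into the bin, stop at 1.2. A spring shuts it: pressed down 50 mm from the hinge it needs about 1 N to start and about 3 N at 1 rad; let go, it shuts within a second. The empty box alone is too light to open it.
- floss_box: Empty dental-floss box, loose, dark green with a white cap at one end, 36 mm (own x) x 58 mm (own y) x 20 mm (own z), 15 to 25 g. Origin at its centre. It starts lying flat on the shelf in front of the bin's mouth (between the mouth and the wall), somewhat turned.
- soap_dish: Turquoise soap dish with a bar of soap, loose, 85 x 120 mm, 37 mm high; origin at the centre of its underside. To be left alone.
- swab_container: Closed round milky-white swab container with a white lid, loose, 75 mm in diameter, 84 mm high; origin at the centre of its underside. To be left alone.
- face_brush: Pink silicone face brush lying flat, loose, head 72 mm in diameter with a stub of a grip 70 mm out along own -y, 28 mm high; origin under the head's centre. To be left alone.
- mirror: Small round mirror on a stand, loose, base 90 mm in diameter, disc 116 mm in diameter, 168 mm high; origin at the centre of the base's underside. To be left alone.

How it is judged (in metres and radians):
On the way, in this order (a step that is already met when the one before it is completed fails the run):
1. a finger holds the flap open (more than 0.25 rad) while the box still lies on the shelf (value of joint flap above 0.25 rad and contact force between the fingers and flap_panel above 0.2 N and z of floss_box in the frame of bin above 0.003 m and x of floss_box in the frame of bin above -0.012 m), for 0.2 s.
2. the box has gone over the edge into the mouth while a finger still holds the flap open (value of joint flap above 0.25 rad and contact force between the fingers and flap_panel above 0.2 N and z of floss_box in the frame of bin below -0.018 m and x of floss_box in the frame of bin between -0.131 and 0 m), for 0.05 s.
At the end, for the whole second after the job is handed in: The floss box lies at rest inside the bin, its centre at least 95 mm below the shelf top, the flap is shut above it (under 0.06 rad), and the soap dish, swab container, face brush and mirror are within 15 mm of where they stood (x of floss_box in the frame of bin between -0.131 and -0.003 m and y of floss_box in the frame of bin between -0.075 and 0.075 m and z of floss_box in the frame of bin between -0.165 and -0.095 m and linear speed of floss_box below 0.02 m/s and value of joint flap below 0.06 rad and distance of each of soap_dish, swab_container, face_brush, mirror from where it was at the start of the episode below 0.015 m); the robot touches nothing.
It fails at once if the floss box is lifted (its centre rises more than 15 mm above where it lay) (z of floss_box in the frame of bin above 0.025 m).
It fails at once if the floss box is carried out over the mouth at shelf height instead of going down over the edge (x of floss_box in the frame of bin below -0.035 m and z of floss_box in the frame of bin above 0 m).
It fails at once if another thing on the shelf is shifted by 15 mm or more (distance of any of soap_dish, swab_container, face_brush, mirror from where it was at the start of the episode above 0.015 m).
It also fails if it takes over 51 s, if anything falls off the work surface, if the arm or the gripper's body presses on something with over 40 N, if the wrist force passes 120 N, or if a joint passes its speed limit or range.

## Working session

There is one attempt and no reset: what is moved stays moved. The work goes in short steps, Python scripts to look and compute and a tool call to move; the robot and the scene stay as the last step left them, time stands still between calls to the robot, and variables do not carry over. Pictures are saved under pics/ and viewed, at most 10 in all, crops included, and the job is handed in when it is done.

Besides the shell and the picture viewer there is one more tool, called after ">>>" by a JSON object that holds its "name" and its "arguments". step_arm: Moves the arm, as the interface text tells. Its arguments: {"type":"object","properties":{"motion":{"type":"array","items":{"type":"object","properties":{"dr":{"type":"array","items":{"type":"number"}},"slide":{"type":"array","items":{"type":"number"}},"jaw":{"type":"number"}}}}},"required":["motion"]}

```bash
mkdir -p pics; python3 - <<'E'
from bench import arm,optics
import cv2,numpy as np
np.set_printoptions(precision=4,suppress=True)
s=arm.read_state();print(s)
for n in("scene","top","wrist"):
    i=optics.get_image(n);cv2.imwrite(f"pics/{n}0.png",i);print(n,optics.camera_info(n))
E
```

```text
{'clock': 0.0, 'joints': array([ 1.4506,  0.3855,  0.0066, -0.0005, -1.194 , -0.2586]), 'joint_vel': array([ 0.0016, -0.0001,  0.0009,  0.0004,  0.0004, -0.0006]), 'joint_efforts': array([  0.0003, -39.2287,  18.84  ,   4.1862,  -0.0046,  -0.    ]), 'position': array([230.8743, 580.1332, 230.2123]), 'ee_rot': array([ 0.9821, -0.1883, -0.0002,  0.0011]), 'contact_force': array([0.7522, 1.1884, 0.7269]), 'wrist_torque': array([0.0418, 0.012 , 0.0262]), 'grasp_force': 0.0, 'gripper_width': 85.44696997794091}
scene {'camera_matrix': array([[501.7087,   0.    , 317.2846],
       [  0.    , 501.7087, 200.7195],
       [  0.    ,   0.    ,   1.    ]]), 'view': array([[   -0.5378,     0.8431,     0.0051,   278.2673],
       [   -0.6828,    -0.439 ,     0.584 ,   296.2169],
       [    0.4946,     0.3106,     0.8117, -1651.7332],
       [    0.    ,     0.    ,     0.    ,     1.    ]])}
top {'camera_matrix': array([[492.8519,   0.    , 319.9069],
       [  0.    , 492.8519, 206.5991],
       [  0.    ,   0.    ,   1.    ]]), 'view': array([[   -0.0077,    -0.9999,    -0.0136,    45.7912],
       [    0.9953,    -0.0089,     0.0961,  -574.7683],
       [   -0.0962,    -0.0128,     0.9953, -1505.3724],
       [    0.    ,     0.    ,     0.    ,     1.    ]])}
wrist {'camera_matrix': array([[302.9398,   0.    , 322.3002],
       [  0.    , 302.9398, 201.2405],
       [  0.    ,   0.    ,   1.    ]]), 'T_tool_cam': array([[  -0.0007,    0.9645,    0.2642,   66.3672],
       [   1.    ,    0.0006,    0.0002,    0.5606],
       [   0.0001,    0.2642,   -0.9645, -142.7796],
       [   0.    ,    0.    ,    0.    ,    1.    ]])}
```

View pics/top0.png

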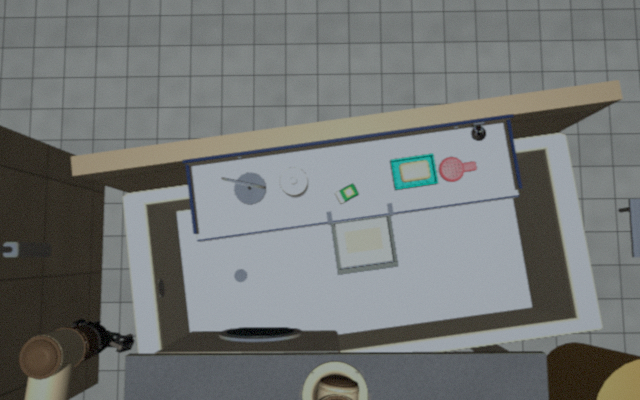

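View pics/scene0.png

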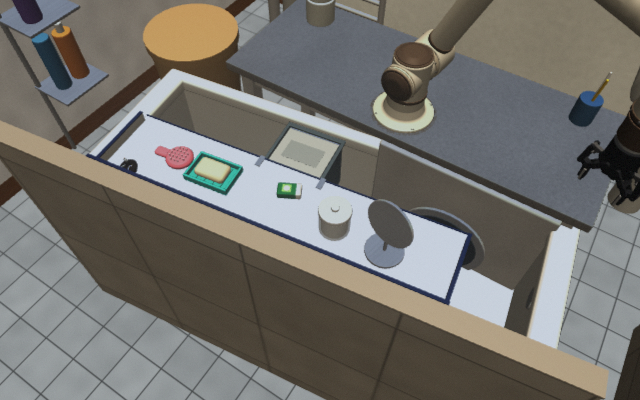

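The top view shows the navy edge running from (198,240) to (518,196), the bin mouth around (333,222)–(397,265), and the green box at (347,193). In the scene view the box is at (289,190) and the bin at (305,150). I'll zoom in next and triangulate.

```bash
cat > h.py <<'E'
import cv2,numpy as np
from bench import arm,optics
from scipy.spatial.transform import Rotation as R
np.set_printoptions(precision=3,suppress=True)
def ray(n,uv,state=None):
    c=optics.camera_info(n);K=c["camera_matrix"]
    d=np.array([(uv[0]-K[0,2])/K[0,0],-(uv[1]-K[1,2])/K[1,1],-1.])
    if n=="wrist":
        T=c["T_tool_cam"];Rt=R.from_quat(state["ee_rot"]).as_matrix()
        o=Rt@T[:3,3]+state["position"];d=Rt@T[:3,:3]@d
    else:
        V=c["view"];o=-V[:3,:3].T@V[:3,3];d=V[:3,:3].T@d
    return o,d/np.linalg.norm(d)
def onplane(n,uv,z,state=None):
    o,d=ray(n,uv,state);return o+d*(z-o[2])/d[2]
def tri(a,b):
    A=np.zeros((3,3));v=np.zeros(3)
    for o,d in(a,b):
        P=np.eye(3)-np.outer(d,d);A+=P;v+=P@o
    p=np.linalg.solve(A,v)
    return p,[np.linalg.norm(np.cross(p-o,d)) for o,d in(a,b)]
def green(im):
    h=cv2.cvtColor(im,cv2.COLOR_BGR2HSV)
    return cv2.inRange(h,(50,120,40),(75,255,255))
E
python3 - <<'E'
from h import *
t=cv2.imread("pics/top0.png");s=cv2.imread("pics/scene0.png")
for n,a,b in(("edgeL",(198,240),(468,238)),("edgeR",(518,196),(148,118)),("hookL",(330,215),(320,184)),("hookR",(390,207),(262,160))):
    print(n,*tri(ray("top",a),ray("scene",b)))
for i,n in((t,"top"),(s,"scene")):
    c=cv2.findContours(green(i),0,2)[0]
    for k in c:
        if cv2.contourArea(k)>15: print(n,cv2.minAreaRect(k))
a=cv2.resize(t[160:290,310:430],None,fx=4,fy=4,interpolation=2)
b=cv2.resize(s[110:210,230:340],None,fx=3.6,fy=5.2,interpolation=2)
b=cv2.resize(s[105:210,245:330],None,fx=3.6,fy=3.6,interpolation=2)
o=np.zeros((520,800,3),np.uint8);o[:,:480]=a;o[:b.shape[0],486:486+b.shape[1]]=b
cv2.imwrite("pics/z0.png",o)
E
```

```text
edgeL [469.783 379.977 180.742] [np.float64(0.04197617717733692), np.float64(0.04197617717739792)]
edgeR [ 583.867 -512.387  179.551] [np.float64(2.2842340828458543), np.float64(2.2842340828458036)]
hookL [533.827  13.688 197.406] [np.float64(2.8945863546204205), np.float64(2.8945863546204382)]
hookR [ 552.711 -149.514  202.787] [np.float64(5.122526050724464), np.float64(5.122526050724421)]
top ((348.60003662109375, 192.19996643066406), (11.62755298614502, 14.310833930969238), 63.43495178222656)
scene ((285.9754333496094, 188.77049255371094), (17.654470443725586, 11.135895729064941), 5.194429397583008)
```

View pics/z0.png

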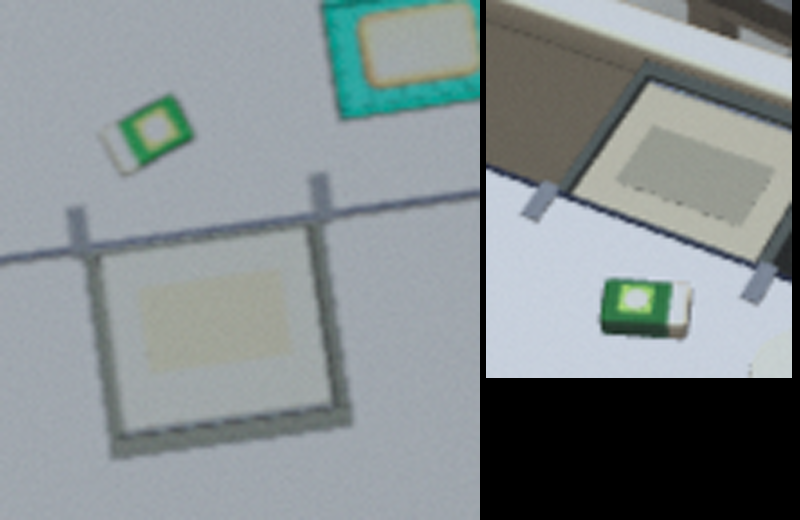

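The zoom shows the hooks crossing the edge at top crop (80,250) and (321,217), and the box top corners at (172,95), (195,135), (125,175) and (100,133). The white cap is at the left end.

```bash
python3 - <<'E'
from h import *
L=tri(ray("top",(330,222.5)),ray("scene",(323.9,178.6)));Rr=tri(ray("top",(390.2,214.2)),ray("scene",(262.8,156.4)));print(L,Rr)
zs=180.3
l=onplane("top",(330,222.5),zs);r=onplane("top",(390.2,214.2),zs)
e0=onplane("top",(198,240),zs);e1=onplane("top",(518,196),zs)
y=(e0-e1);y/=np.linalg.norm(y);x=np.array([y[1],-y[0],0]);o=(l+r)/2
o=o-x*((o-e0)@x)
print("origin",o,"hook d",np.linalg.norm(l-r),"yaw",np.arctan2(x[1],x[0]),(e0+e1)/2)
def b(p):return np.array([(p-o)@x,(p-o)@y,p[2]-zs])
C=[np.array((310+u/4,160+v/4)) for u,v in((172,95),(195,135),(125,175),(100,133))]
P=[onplane("top",c,zs+20) for c in C]
for p in P:print("box",p,b(p))
print("ctr",sum(P)/4,b(sum(P)/4),[np.linalg.norm(P[i]-P[i-1]) for i in range(4)])
print("scene ctr", b(onplane("scene",(245+(645-486)/3.6,105+300/3.6),zs+20)))
for u,v in((92,258),(310,228),(330,405),(118,440),(110,458),(352,422)):
    print("bin",b(onplane("top",(310+u/4,160+v/4),zs-5)))
for n,u in(("soap c",(338,117)),("soap",(325,0))):print(n,b(onplane("top",(310+u[0]/4,160+u[1]/4),zs+25)))
print("swab",b(onplane("top",(294,181),zs+84)),"flapfar",b(onplane("top",(338,272),zs)))
E
```

```text
(array([513.543,  13.166, 196.531]), [np.float64(2.0794741896319926), np.float64(2.079474189632002)]) (array([ 535.78 , -154.459,  196.097]), [np.float64(0.5608438470701462), np.float64(0.5608438470701618)])
origin [528.209 -72.662 180.3  ] hook d 169.61109971082863 yaw 0.12832551780596255 [527.476 -66.987 180.3  ]
box [621.235 -53.362 200.3  ] [94.731  7.237 20.   ]
box [593.192 -68.847 200.3  ] [64.938 -4.532 20.   ]
box [565.849 -20.177 200.3  ] [44.048 47.237 20.   ]
box [595.198  -3.244 200.3  ] [75.322 60.275 20.   ]
ctr [593.868 -36.407 200.3  ] [69.76  27.554 20.   ] [np.float64(56.47780559033033), np.float64(32.03360846050655), np.float64(55.824964840126675), np.float64(33.88313385163267)]
scene ctr [61.613 26.918 20.   ]
bin [-8.189 77.179 -5.   ]
bin [ -8.171 -76.853  -5.   ]
bin [-131.844  -72.279   -5.   ]
bin [-135.839   76.77    -5.   ]
bin [-147.35    83.988   -5.   ]
bin [-145.488  -85.608   -5.   ]
soap c [  63.231 -103.314   25.   ]
soap [ 145.21 -106.66   25.  ]
swab [114.809 165.29   84.   ] flapfar [-140.536   81.747   -0.   ]
```

Distances check out: the edge measures 899 mm and the hooks 170 mm apart. Height is still uncertain, 180–196 mm. I'll move above the bin and check from near.

>>> {"name": "step_arm", "arguments": {"motion": [{"slide": [35,36,-20],"dr": [0,0,0.5],"jaw": 85},{"slide": [75,77,-40],"dr": [0,0,1.0],"jaw": 85},{"slide": [115,118,-60],"dr": [0,0,1.5],"jaw": 85},{"slide": [155,160,-80],"dr": [0,0,2.0],"jaw": 85},{"slide": [195,202,-90],"dr": [0,0,2.5],"jaw": 85},{"slide": [235,244,-90],"dr": [0,0,3.0],"jaw": 85},{"slide": [275,286,-90],"dr": [0,0,3.5],"jaw": 85},{"slide": [315,328,-90],"dr": [0,0,4.0],"jaw": 85}]}}

```text
clock: 1.15
position: [402.6, 157.6, 321.4]
ee_rot: [0.892, -0.452, 0.0, -0.0]
contact_force: [-0.2, 0.2, 0.0]
gripper_width: 84.8
grasp_force: 0.0
```

>>> {"name": "step_arm", "arguments": {"motion": [{"slide": [38,-1,0],"dr": [0,0,0.52],"jaw": 85},{"slide": [76,-1,0],"dr": [0,0,1.04],"jaw": 85},{"slide": [114,-2,0],"dr": [0,0,1.56],"jaw": 85},{"slide": [152,-2,0],"dr": [0,0,2.08],"jaw": 85},{"slide": [190,-3,0],"dr": [0,0,2.6],"jaw": 85},{"slide": [228,-3,0],"dr": [0,0,3.12],"jaw": 85},{"slide": [260,-4,0],"dr": [0,0,3.62],"jaw": 85},{"slide": [260,-4,0],"dr": [0,0,3.62],"jaw": 85}]}}

```text
clock: 2.15
position: [560.2, -49.1, 320.1]
ee_rot: [0.75, -0.662, -0.001, 0.001]
contact_force: [0.1, 0.7, -1.4]
gripper_width: 85.4
grasp_force: 0.0
```

```bash
python3 - <<'E'
from h import *
import pickle
s=arm.read_state();i=optics.get_image("wrist");cv2.imwrite("pics/w1.png",i);pickle.dump(s,open("s1.pkl","wb"))
print(s["position"],s["ee_rot"],s["contact_force"])
for k in cv2.findContours(green(i),0,2)[0]:
    if cv2.contourArea(k)>100: print(cv2.minAreaRect(k))
E
```

```text
[560.161 -49.133 320.054] [ 0.75  -0.662 -0.001  0.001] [ 0.06   0.666 -1.409]
((280.7065734863281, 200.97213745117188), (52.96533966064453, 40.139137268066406), 66.37062072753906)
```

View pics/w1.png

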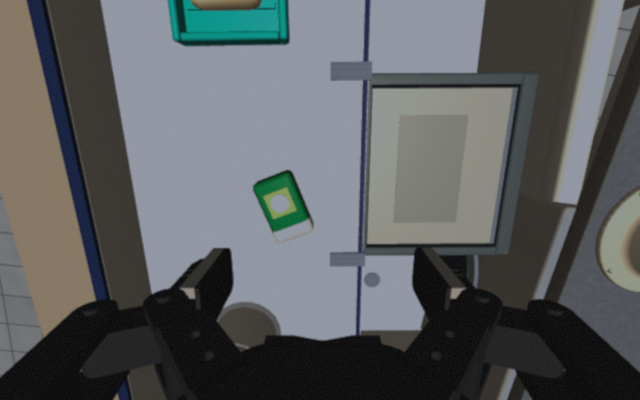

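The wrist view shows the hooks at (350,70) and (347,259), the edge line at column ~365, and the box from (254,186) to (312,234). The jaw is well aligned with the shelf. I'll solve the height from hook spacing.

```bash
python3 - <<'E'
from h import *
import pickle
s=pickle.load(open("s1.pkl","rb"))
for z in(176,180,184,188,192,196):
    a=onplane("wrist",(365,70),z,s);b=onplane("wrist",(359.5,259),z,s);m=(a+b)/2
    y=b-a;L=np.linalg.norm(y);y/=L;x=np.array([y[1],-y[0],0])
    c=np.array([(254,186),(291,171),(312,234),(275,242)],float)
    P=[onplane("wrist",q,z+20,s) for q in c]
    e=lambda p:np.array([(p-m)@x,(p-m)@y])
    print(z,"hooks",L,"o",m,"yaw",np.arctan2(x[1],x[0]),"box",*[e(p) for p in P],e(sum(P)/4),"long",np.linalg.norm(P[1]-P[2]),np.linalg.norm(P[0]-P[3]), "tool",e(s["position"]))
    print("  rim", e(onplane("wrist",(537,74),z-2,s)), e(onplane("wrist",(510,254),z-2,s)),np.linalg.norm(onplane("wrist",(537,74),z-2,s)-onplane("wrist",(510,254),z-2,s)))
E
```

```text
176 hooks 181.51239584970213 o [523.673 -70.988 176.   ] yaw 0.13036970198570144 box [99.606  8.344] [65.84  -5.081] [48.065 54.876] [83.261 62.75 ] [74.193 30.222] long 62.536485043563026 56.808175372525604 tool [39.02  16.926]
  rim [-153.057  -86.887] [-156.583   87.103] 174.02632567883757
180 hooks 178.98114891505818 o [524.292 -71.613 180.   ] yaw 0.13036970198570166 box [98.153  8.167] [64.893 -5.058] [47.385 54.001] [82.053 61.757] [73.121 29.717] long 61.59902866076346 55.95658950931188 tool [38.487 17.626]
  rim [-150.941  -85.679] [-154.418   85.902] 171.61627875378656
184 hooks 176.44990198041418 o [524.912 -72.238 184.   ] yaw 0.13036970198570125 box [96.7    7.989] [63.946 -5.034] [46.704 53.126] [80.845 60.764] [72.049 29.211] long 60.66157227796385 55.105003646098254 tool [37.954 18.326]
  rim [-148.825  -84.471] [-152.254   84.701] 169.20623182873558
188 hooks 173.9186550457702 o [525.531 -72.863 188.   ] yaw 0.1303697019857015 box [95.247  7.812] [62.999 -5.01 ] [46.024 52.251] [79.637 59.771] [70.976 28.706] long 59.724115895164296 54.25341778288454 tool [37.421 19.026]
  rim [-146.709  -83.263] [-150.089   83.499] 166.7961849036845
192 hooks 171.38740811112623 o [526.15  -73.488 192.   ] yaw 0.13036970198570108 box [93.794  7.634] [62.052 -4.987] [45.343 51.376] [78.429 58.778] [69.904 28.2  ] long 58.78665951236474 53.40183191967088 tool [36.888 19.727]
  rim [-144.593  -82.055] [-147.924   82.298] 164.38613797863349
196 hooks 168.8561611764823 o [526.77  -74.113 196.   ] yaw 0.1303697019857013 box [92.34   7.457] [61.104 -4.963] [44.662 50.501] [77.22  57.785] [68.832 27.695] long 57.84920312956514 52.55024605645722 tool [36.356 20.427]
  rim [-142.477  -80.846] [-145.759   81.096] 161.97609105358245
```

Shelf height is about 194 mm, with the bin origin at (526.5, -74) and the box at bin (69, 28), turned about 20°. Next I straddle the box with the fingers along shelf x.

>>> {"name": "step_arm", "arguments": {"motion": [{"slide": [-4,-16,5],"dr": [0,0,0],"jaw": 85},{"slide": [-8,-33,15],"dr": [0,0,0],"jaw": 85},{"slide": [-8,-33,40],"dr": [0,0,0],"jaw": 85},{"slide": [-8,-33,65],"dr": [0,0,0],"jaw": 85},{"slide": [-8,-33,85],"dr": [0,0,0],"jaw": 85},{"slide": [-8,-33,100],"dr": [0,0,0],"jaw": 85},{"slide": [-8,-33,110],"dr": [0,0,0],"jaw": 85},{"slide": [-8,-33,110],"dr": [0,0,0],"jaw": 85}]}}

```text
clock: 3.2
position: [591.2, -35.4, 210.6]
ee_rot: [0.751, -0.66, -0.0, 0.001]
contact_force: [0.8, 0.1, 0.5]
gripper_width: 85.1
grasp_force: 0.0
```

```bash
python3 - <<'E'
from h import *
s=arm.read_state();i=optics.get_image("wrist");cv2.imwrite("pics/w2.png",i)
print(s["position"],s["contact_force"])
E
```

```text
[591.216 -35.42  210.579] [0.816 0.087 0.521]
```

View pics/w2.png

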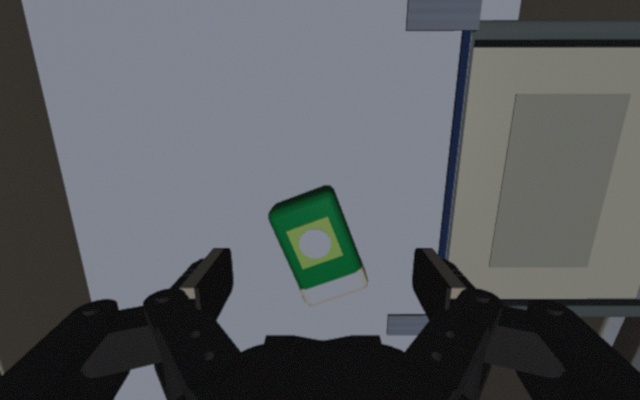

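The box sits centred between the pads. Next is to descend to push height, with the fingertips about 6 mm above the shelf.

>>> {"name": "step_arm", "arguments": {"motion": [{"slide": [0,0,5],"dr": [0,0,0],"jaw": 85},{"slide": [0,0,10],"dr": [0,0,0],"jaw": 85},{"slide": [0,0,14],"dr": [0,0,0],"jaw": 85},{"slide": [0,0,17],"dr": [0,0,0],"jaw": 85},{"slide": [0,0,19],"dr": [0,0,0],"jaw": 85},{"slide": [0,0,21],"dr": [0,0,0],"jaw": 85},{"slide": [0,0,22],"dr": [0,0,0],"jaw": 85},{"slide": [0,0,22],"dr": [0,0,0],"jaw": 85}]}}

```text
clock: 4.25
position: [591.3, -35.6, 189.3]
ee_rot: [0.751, -0.66, -0.0, 0.0]
contact_force: [-0.1, -0.1, -0.1]
gripper_width: 84.9
grasp_force: 0.0
```

>>> {"name": "step_arm", "arguments": {"motion": [{"slide": [0,0,1],"dr": [0,0,0],"jaw": 85},{"slide": [0,0,2],"dr": [0,0,0],"jaw": 85},{"slide": [0,0,3],"dr": [0,0,0],"jaw": 85},{"slide": [0,0,4],"dr": [0,0,0],"jaw": 85},{"slide": [0,0,5],"dr": [0,0,0],"jaw": 85},{"slide": [0,0,5],"dr": [0,0,0],"jaw": 85},{"slide": [0,0,5],"dr": [0,0,0],"jaw": 85},{"slide": [0,0,5],"dr": [0,0,0],"jaw": 85}]}}

```text
clock: 5.25
position: [591.3, -35.6, 184.4]
ee_rot: [0.751, -0.66, 0.0, -0.0]
contact_force: [-0.0, 0.1, -0.2]
gripper_width: 85.0
grasp_force: 0.0
```

Still no contact, so the tips are roughly 3 mm above the shelf. Now push the box toward the edge.

>>> {"name": "step_arm", "arguments": {"motion": [{"slide": [0,10,-1],"dr": [0,0,0],"jaw": 85},{"slide": [0,20,-1],"dr": [0,0,0],"jaw": 85},{"slide": [0,29,-1],"dr": [0,0,0],"jaw": 85},{"slide": [0,38,-1],"dr": [0,0,0],"jaw": 85},{"slide": [0,47,-1],"dr": [0,0,0],"jaw": 85},{"slide": [0,55,-1],"dr": [0,0,0],"jaw": 85},{"slide": [0,60,-1],"dr": [0,0,0],"jaw": 85},{"slide": [0,62,-1],"dr": [0,0,0],"jaw": 85}]}}

```text
clock: 6.25
position: [529.6, -43.5, 185.4]
ee_rot: [0.751, -0.66, 0.0, -0.0]
contact_force: [0.1, -0.4, -0.1]
gripper_width: 85.0
grasp_force: 0.1
```

```bash
python3 - <<'E'
from h import *
s=arm.read_state();i=optics.get_image("wrist");cv2.imwrite("pics/w3.png",i)
print(s["position"],s["contact_force"])
E
```

```text
[529.65  -43.521 185.414] [ 0.13  -0.409 -0.119]
```

View pics/w3.png

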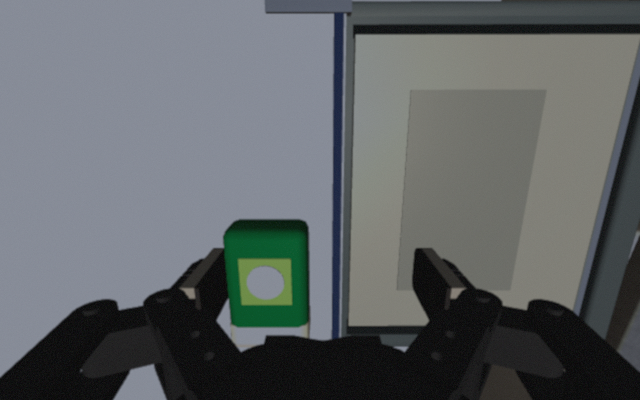

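The box has aligned with the pad, its front about 13 mm from the edge, with the green end at row 220 and the cap at about row 345. I'll check its y against the mouth side wall at row ~328.

```bash
python3 - <<'E'
from h import *
s=arm.read_state();t=.129;o=np.array([526.5,-73.8]);x=np.array([np.cos(t),np.sin(t)]);y=np.array([-x[1],x[0]])
e=lambda u,v,z:(lambda p:(round((p-o)@x,1),round((p-o)@y,1)))(onplane("wrist",(u,v),194+z,s)[:2])
print("tool",(s["position"][:2]-o)@x,(s["position"][:2]-o)@y)
print("box",e(228,222,20),e(306,222,20),e(306,326,20),e(231,326,20))
print("mouth",e(354,30,-4),e(348,328,-4),e(640,30,-4),"edge",e(342,15,0),e(334,335,0),"hook",e(350,5,1))
E
```

```text
tool 6.881911621869623 29.621460462622526
box (np.float64(43.7), np.float64(2.3)) (np.float64(12.7), np.float64(2.4)) (np.float64(13.4), np.float64(50.8)) (np.float64(46.5), np.float64(50.7))
mouth (np.float64(-6.9), np.float64(-72.3)) (np.float64(-7.4), np.float64(70.6)) (np.float64(-124.0), np.float64(-72.1)) edge (np.float64(-1.7), np.float64(-76.6)) (np.float64(0.2), np.float64(71.8)) hook (np.float64(-4.7), np.float64(-79.7))
```

The box spans y 2–60 mm, inside the mouth. Next I tilt about the rear fingertip so the front finger presses the flap.

>>> {"name": "step_arm", "arguments": {"motion": [{"slide": [0,-5.5,2.5],"dr": [0.63,0,0],"jaw": 85},{"slide": [0,-7,6],"dr": [1.25,0,0],"jaw": 85},{"slide": [0,-9,9.5],"dr": [1.88,0,0],"jaw": 85},{"slide": [0,-11,13],"dr": [2.5,0,0],"jaw": 85},{"slide": [0,-13.5,16],"dr": [3.13,0,0],"jaw": 85},{"slide": [0,-16,18.5],"dr": [3.75,0,0],"jaw": 85},{"slide": [0,-16,18.5],"dr": [3.75,0,0],"jaw": 85},{"slide": [0,-16,18.5],"dr": [3.75,0,0],"jaw": 85}]}}

```text
clock: 7.3
position: [545.8, -41.5, 167.0]
ee_rot: [0.725, -0.638, 0.171, -0.195]
contact_force: [-0.4, -0.1, 1.4]
gripper_width: 85.1
grasp_force: 0.3
```

```bash
python3 - <<'E'
from h import *
s=arm.read_state();i=optics.get_image("wrist");j=optics.get_image("scene")
cv2.imwrite("pics/w4.png",np.vstack([cv2.resize(i,(480,300)),cv2.resize(j[100:220,230:422],(480,300))]))
print(s["position"],s["contact_force"])
E
```

```text
[545.834 -41.507 166.969] [-0.385 -0.063  1.4  ]
```

View pics/w4.png

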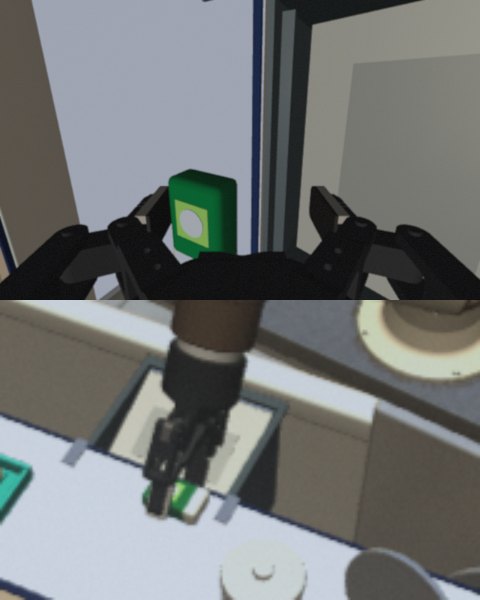

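The flap is pressed open (1.4 N upward, a gap visible past the edge), and the box still lies on the shelf against the rear finger. Now sweep level toward the robot.

>>> {"name": "step_arm", "arguments": {"motion": [{"slide": [0,5.2,-3],"dr": [0,0,0],"jaw": 85},{"slide": [0,10.4,-6],"dr": [0,0,0],"jaw": 85},{"slide": [0,16.5,-9.5],"dr": [0,0,0],"jaw": 85},{"slide": [0,22.5,-13],"dr": [0,0,0],"jaw": 85},{"slide": [0,28.6,-16.5],"dr": [0,0,0],"jaw": 85},{"slide": [0,34.6,-20],"dr": [0,0,0],"jaw": 85},{"slide": [0,39.8,-23],"dr": [0,0,0],"jaw": 85},{"slide": [0,43.3,-25],"dr": [0,0,0],"jaw": 85}]}}

```text
clock: 8.4
position: [495.3, -49.3, 168.6]
ee_rot: [0.726, -0.638, 0.168, -0.193]
contact_force: [1.8, -0.3, 0.3]
gripper_width: 85.3
grasp_force: 0.9
```

```bash
python3 - <<'E'
from h import *
s=arm.read_state();i=optics.get_image("wrist");j=optics.get_image("scene")
cv2.imwrite("pics/w5.png",np.vstack([cv2.resize(i,(480,300)),cv2.resize(j[100:220,230:422],(480,300))]))
print(s["position"],s["contact_force"])
E
```

```text
[495.343 -49.27  168.632] [ 1.798 -0.32   0.334]
```

View pics/w5.png

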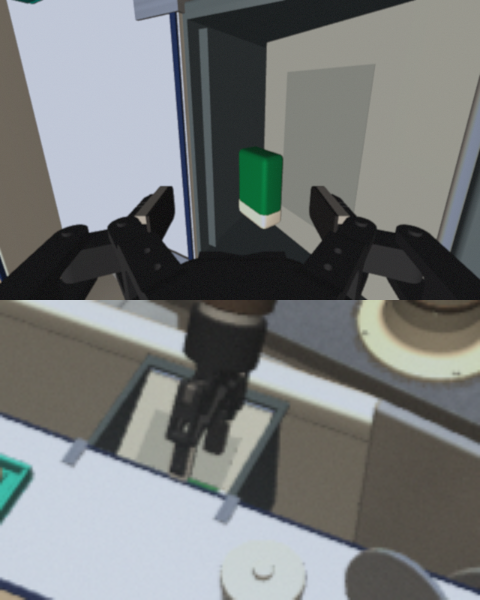

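The box has gone over the edge and is inside the bin, either still falling or resting on the flap at crop (260,190). I'll hold one second and look again.

>>> {"name": "step_arm", "arguments": {"motion": [{"slide": [0,0,0],"dr": [0,0,0],"jaw": 85},{"slide": [0,0,0],"dr": [0,0,0],"jaw": 85},{"slide": [0,0,0],"dr": [0,0,0],"jaw": 85},{"slide": [0,0,0],"dr": [0,0,0],"jaw": 85},{"slide": [0,0,0],"dr": [0,0,0],"jaw": 85},{"slide": [0,0,0],"dr": [0,0,0],"jaw": 85},{"slide": [0,0,0],"dr": [0,0,0],"jaw": 85},{"slide": [0,0,0],"dr": [0,0,0],"jaw": 85}]}}

```text
clock: 9.5
position: [496.4, -49.0, 169.2]
ee_rot: [0.726, -0.638, 0.169, -0.194]
contact_force: [0.5, 0.7, 0.7]
gripper_width: 85.0
grasp_force: 0.0
```

```bash
python3 - <<'E'
from h import *
s=arm.read_state();i=optics.get_image("wrist")
cv2.imwrite("pics/w6.png",i)
print(s["position"],s["contact_force"])
E
```

```text
[496.412 -48.971 169.178] [0.527 0.732 0.664]
```

View pics/w6.png

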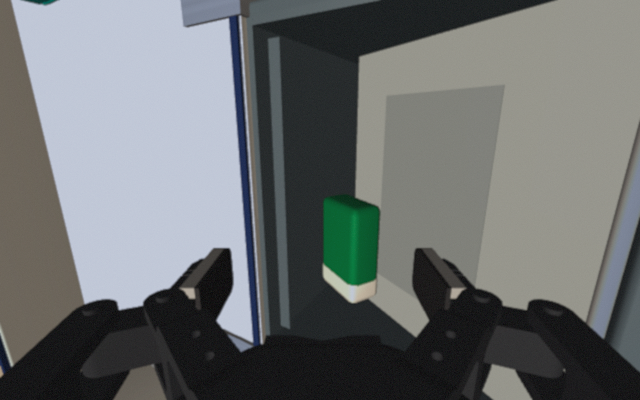

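The box has stopped partway, wedged between the flap's free edge and the bin wall at (350,250). The flap needs to open further. I'll bring the rear finger in over the mouth while the front finger stays on the flap, so the gripper can press deeper.

>>> {"name": "step_arm", "arguments": {"motion": [{"slide": [0,3,-1],"dr": [0,0,0],"jaw": 77},{"slide": [0,7,-2],"dr": [0,0,0],"jaw": 69},{"slide": [0,11,-3],"dr": [0,0,0],"jaw": 61},{"slide": [0,15,-4],"dr": [0,0,0],"jaw": 53},{"slide": [0,19,-5],"dr": [0,0,0],"jaw": 45},{"slide": [0,23,-6],"dr": [0,0,0],"jaw": 37},{"slide": [0,26,-6],"dr": [0,0,0],"jaw": 29},{"slide": [0,28,-6],"dr": [0,0,0],"jaw": 20}]}}

```text
clock: 10.55
position: [469.7, -54.6, 164.6]
ee_rot: [0.727, -0.638, 0.165, -0.194]
contact_force: [0.8, 0.7, 0.5]
gripper_width: 20.1
grasp_force: 0.0
```

>>> {"name": "step_arm", "arguments": {"motion": [{"slide": [0,5,2.5],"dr": [-0.6,0,0],"jaw": 20},{"slide": [0,10,5],"dr": [-1.25,0,0],"jaw": 20},{"slide": [0,15,7.5],"dr": [-1.9,0,0],"jaw": 20},{"slide": [0,20,10],"dr": [-2.5,0,0],"jaw": 20},{"slide": [0,25,12.5],"dr": [-3.1,0,0],"jaw": 20},{"slide": [0,29,14.5],"dr": [-3.75,0,0],"jaw": 20},{"slide": [0,29,14.5],"dr": [-3.75,0,0],"jaw": 20},{"slide": [0,29,14.5],"dr": [-3.75,0,0],"jaw": 20}]}}

```text
clock: 11.55
position: [452.4, -56.6, 137.8]
ee_rot: [0.752, -0.659, -0.005, -0.0]
contact_force: [2.2, 0.0, 0.4]
gripper_width: 20.1
grasp_force: 1.0
```

```bash
python3 - <<'E'
from h import *
s=arm.read_state();i=optics.get_image("wrist");j=optics.get_image("top")
cv2.imwrite("pics/w7.png",np.vstack([cv2.resize(i,(480,300)),cv2.resize(j[160:290,310:430],(325,300)).copy() if 0 else cv2.resize(j[180:280,290:450],(480,300))]))
print(s["position"],s["contact_force"])
for k in cv2.findContours(green(i),0,2)[0]:
    if cv2.contourArea(k)>60: print(cv2.minAreaRect(k))
E
```

```text
[452.428 -56.6   137.82 ] [2.233 0.043 0.439]
((278.1233215332031, 207.08938598632812), (56.412269592285156, 14.221980094909668), 87.27368927001953)
```

View pics/w7.png

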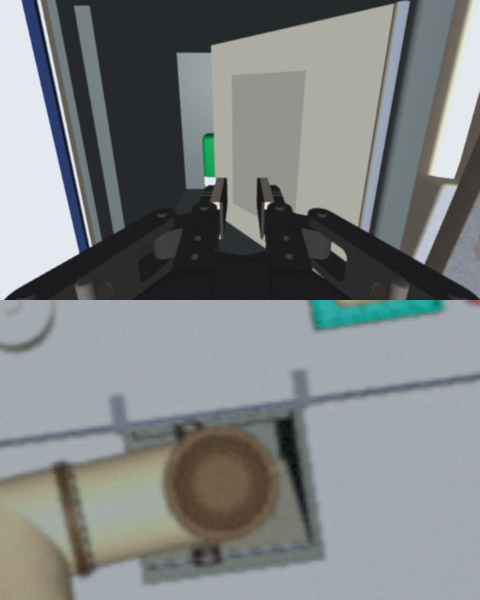

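The flap is wide open and the box has dropped onto the bin floor, visible at crop (208,155) below the flap. Next, withdraw straight up and let the flap close.

>>> {"name": "step_arm", "arguments": {"motion": [{"slide": [0,0,-10],"dr": [0,0,0],"jaw": 20},{"slide": [0,0,-22],"dr": [0,0,0],"jaw": 20},{"slide": [0,0,-35],"dr": [0,0,0],"jaw": 20},{"slide": [0,0,-50],"dr": [0,0,0],"jaw": 20},{"slide": [0,0,-75],"dr": [0,0,0],"jaw": 20},{"slide": [0,0,-105],"dr": [0,0,0],"jaw": 20},{"slide": [0,0,-140],"dr": [0,0,0],"jaw": 20},{"slide": [0,0,-170],"dr": [0,0,0],"jaw": 20}]}}

```text
clock: 12.65
position: [452.5, -58.0, 309.6]
ee_rot: [0.752, -0.659, -0.006, 0.001]
contact_force: [-0.3, 1.2, -0.1]
gripper_width: 20.4
grasp_force: 0.0
```

>>> {"name": "step_arm", "arguments": {"motion": [{"slide": [0,20,-10],"dr": [0,0,0],"jaw": 20},{"slide": [0,40,-20],"dr": [0,0,0],"jaw": 20},{"slide": [0,40,-20],"dr": [0,0,0],"jaw": 20},{"slide": [0,40,-20],"dr": [0,0,0],"jaw": 20},{"slide": [0,40,-20],"dr": [0,0,0],"jaw": 20},{"slide": [0,40,-20],"dr": [0,0,0],"jaw": 20},{"slide": [0,40,-20],"dr": [0,0,0],"jaw": 20},{"slide": [0,40,-20],"dr": [0,0,0],"jaw": 20}]}}

```text
clock: 13.65
position: [414.1, -63.2, 328.0]
ee_rot: [0.752, -0.659, -0.006, 0.001]
contact_force: [-0.4, -0.1, 1.0]
gripper_width: 19.9
grasp_force: 0.0
```

```bash
python3 - <<'E'
from h import *
s=arm.read_state();print(s["position"],s["contact_force"],s["clock"])
for n in("wrist","top","scene"):
    i=optics.get_image(n);print(n,"green px",[cv2.contourArea(k) for k in cv2.findContours(green(i),0,2)[0] if cv2.contourArea(k)>5])
    if n=="wrist": continue
    a=cv2.imread(f"pics/{n}0.png")
    # bin/flap colour before and after
    pts=[(345,232),(380,228),(345,260),(388,250),(362,224),(352,223),(376,220)] if n=="top" else [(278,162),(300,170),(315,175),(275,155),(295,165)]
    for u,v in pts: print((u,v),a[v,u],i[v,u])
    d=cv2.absdiff(a,i).max(2)
    print("turq/pink/swab diff>40", [(d[y0:y1,x0:x1]>40).sum() for x0,x1,y0,y1 in(((385,490,145,195),(225,315,165,205)) if n=="top" else ((150,245,140,195),(315,410,195,270)))])
E
```

```text
[414.142 -63.214 327.957] [-0.356 -0.137  0.966] 13.65
wrist green px []
top green px []
(345, 232) [157 163 160] [161 166 162]
(380, 228) [160 164 156] [165 167 164]
(345, 260) [169 169 158] [155 170 165]
(388, 250) [163 164 158] [42 58 79]
(362, 224) [168 167 160] [171 171 162]
(352, 223) [167 166 158] [171 170 163]
(376, 220) [165 165 157] [171 171 164]
turq/pink/swab diff>40 [np.int64(0), np.int64(0)]
scene green px []
(278, 162) [134 135 129] [133 134 130]
(300, 170) [144 146 140] [143 145 140]
(315, 175) [169 182 179] [169 181 179]
(275, 155) [170 181 181] [169 181 180]
(295, 165) [171 184 182] [170 184 181]
turq/pink/swab diff>40 [np.int64(0), np.int64(0)]
```

The flap is shut, with the same pixels as before at the free edge. The box is no longer visible, the other things haven't moved, and the robot is clear.

```bash
python3 -c "
from bench import arm
print(arm.job_done())"
```

```text
the job is handed in; nothing more can be done
None
```

I handed the job in at about 13.8 s of the 51 s allowed; no verdict came back. The last pictures show the box no longer in view, the flap shut over it and the other things unmoved. On the sweep the box first caught between the flap and the bin wall, so I pressed the flap further down until it dropped to the bin floor.

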